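# Hold a power module down on the programming jig's sprung probes

### The job

Pick up the small circuit board with the tall finned heatsink, lay it in the nest of the programming jig with its black plug at the nest's open end, and press it down against the sprung test probes until the board sits firmly on all four steel stops, without pressing so hard that it could crack. It is programmed through the probes, so keep it pressed down and do not let go: finish while still holding it firmly on the stops. Leave the other things on the mat where they are.

Things in the scene. Friction and masses are not known exactly. Their poses are not given: they have to be found in the camera images.
- module_centre (a point): centre of the loose power module (0.10-0.17 kg), 17.2 mm above its underside. Green board 84 (x) x 60 (y) x 2.4 mm lying flat on the 2 mm mat; centred on it a finned aluminium heatsink 44 (x) x 36 (y) x 32 mm tall (top 34.4 mm above the underside), gripped across its flat 36 mm sides (along y); beside them the board is bare, 12 mm wide. x points to the plug end, z up
- module_plug (a point): outer face of the black plug at one end of the module, 51 mm along the module's x from its centre; the plug is 26 mm wide, 11 mm tall, on top of the board, overhanging the board's end by 9 mm
- nest (a point): nest of the jig: centre of the plane of the tops of the four steel stops, where the board's underside must end (the module's centre is then 17.2 mm above this point); 62 mm above the table. z up; x points to the open end, where the plug must be (module's x along this x); a white block 13 mm above this plane closes the other end: a module the wrong way round would ride on it
- jig: the programming jig, a fixed grey box 170 (x) x 130 (y) x 42 mm with a black top plate 48 mm up; origin under its centre, on the mat, 60 mm below the nest point. Four white L-shaped corner guides leave 1.2 mm all round the board; they stand about 14 mm above the plane of the stops, their top 5 mm flared outwards by 3 to 4 mm
- stops: the four steel stop pins, 9 mm diameter, on the jig's top plate, 33 mm from the nest's centre along x and 21 mm along y (this origin is the jig's). The board sits on their tops when home. A push of about 15 to 25 N in all is firm; over 90 N would crack the board
- probe0 (a joint): one of six gold sprung probes in mid-nest (rows 20 mm apart in y, 14 mm pitch in x), at x -14, y -10 mm. Travel pushed down, m: 0 at rest, tip 6 mm above the stops; 0.006 with the board on the stops. Each pushes up 0.6 N at first, 1.5 N at 6 mm: six give 9 N with the board home, any further push goes to the stops. Let go, they lift the module off the stops
- probe5 (a joint): the opposite corner probe, at x +14, y +10 mm; same values as probe0
- control_board: bystander on the mat: flat green circuit board 110 x 80 mm with low parts and no heatsink (not the module); origin under its centre
- flux_jar: bystander on the mat: small white screw-lid jar, 44 mm diameter, 42 mm tall; origin under its centre
- cleaner_bottle: bystander on the mat: clear bottle, 60 mm diameter, 165 mm tall; origin under its centre
- tape_roll: bystander on the mat: roll of amber tape lying flat, 86 mm outside diameter, 24 mm tall; origin under its centre
- screwdriver: bystander on the mat: screwdriver lying flat along its x, 170 mm long
- brush: bystander on the mat: small brush lying flat along its x, 160 mm long
- parts_tray: bystander on the mat: black divided parts tray 100 x 130 x 28 mm; origin under its centre
- drive: bystander on the mat: flat aluminium drive 100 x 70 x 10 mm; origin under its centre
Things that resemble listed ones, but are neither listed nor needed, are in the scene too. Leave any red look-alike of the part that bears module_centre alone.

How it is judged:
By the outcome, as a careful person would: the job done as asked, in the order asked, and still so for the second after the job is handed in, while the arm keeps its last pose, push and grip.
It also fails if it takes over 40 s, if anything falls off the work surface, if the arm or the gripper's body presses on something with over 40 N, if the wrist force passes 120 N, or if a joint passes its speed limit or range.

### The arm

A 6-joint arm with a two-finger parallel gripper is mounted at the origin on the work surface. World frame = base frame: x ahead of the robot, y to its left, z up, the work surface at z = 0. Lengths are in m, angles in rad, forces in N, time in s.
With the tool pointing down it reaches from about 0.375 to 0.9 m from the base axis. Payload 3.1 kg.
Tool frame: the origin (TCP) lies at the very end of the fingers, on their centre line; the grasp point (between the pads) lies 19 mm behind it (hold_point_z is the distance from the TCP to the grasp point, in m); z points along the fingers, x is the direction in which the jaws open and shut, and the axes are right-handed (so a half turn about z gives the same grasp; the last joint's range is limited). The gripper opens to 87 mm and grips with 3 to 60 N. Pads are 19 mm wide; open, the fingers measure 117 mm over their backs; the gripper's body (75 mm by 190 mm) begins 51 mm behind the grasp point.
Start: joints at [1.063, 0.527, 1.433, -0, 1.181, -0.178], TCP at [0.202, 0.592, 0.223] pointing down, gripper open.
Joint ranges: [-3.08, 3.08], [-0.75, 2.2], [0.22, 2.44], [-1.43, 4.57], [0, 2.65], [-2.85, 2.85]. Speed limits (rad/s): [2.79, 2.79, 3.14, 3.14, 3.14, 3.14].

### API

Orientations are given as a unit quaternion [x, y, z, w].
In Python, from rig import * gives the robot as it stands.
- The arm moves only by the tool carry_out, never from a script. Its argument "deltas" is a list of rows, each a list of 7 numbers: the closure, from -1 (fully open) to 1 (shut), then the shift along the tool's x, y, z in units of 25 mm (1.0 is 25 mm), then the turn, a rotation vector about the tool's x, y, z in degrees. In form: [[jaw, x, y, z, rx, ry, rz], ...]. A call has 1 to 8 rows; each row is the pose to reach, as a shift and turn from the pose commanded when the call began, along the tool's axes at that moment; what a row does not reach only later rows make up. A row lasts 1/10 s, in which the tool goes at most 50 mm and 8.59 degrees, less where a joint would pass 70% of its speed; a pose out of reach is approached as far as the arm can. A call with a gripper value outside its range is refused whole. The fingers move at their own pace and stop on an object; "force" is the grip in N (left out, the last holds). Time passes only in rows, so rows that repeat a pose let the fingers close. It gives the time, the measured TCP pose, the force and the opening at its end, in the units of the state.
- get_obs(): the state, without advancing time (a new reading comes with each control period).
- camera(name): name is "side" or "top" or "wrist"; returns (picture, depth): 420x560x3 uint8, red, green, blue; 420x560 float32, m along the optical axis (not along the pixel's ray), 0 where there is no reading.
- camera_info(name): a dict with "mtx" (3x3 intrinsics, pixels), "origin" and "rotation" of the camera in the world. Camera axes: x right, y down, z forward; pixel columns grow to the right and rows downward; lengths in m; the calibration is good to about 2 mm. A picture is of the moment at which its call begins: read the wrist's pose just before it. camera_info takes no time and is no camera call; for the wrist camera it gives the pose at the moment of the call.
- hand_in(): hands the job in, once; it reports no verdict.
Trained networks look in the newest picture that a camera, given by its name, has taken for a name from the list of things; names that differ only in an ending like _2 or _b are one class to them, and where a whole thing is asked for, a point or a joint stands for the part that bears it (a point fixed in the world has none). Each returns a list of dicts, best first, with "score" (0 to 1); they miss things now and then, are a little off and sometimes report something else, mostly with a low value. They report only what shows in the picture. A call takes as long as a camera call. They do not tell look-alikes from the thing itself.
- spot_in(camera, target): "pixel" ([row, column] in pixels, amid what is visible of it).
The state is a dict: "time": time; "q": joint angles; "joint_velocities": joint speeds; "joint_torque": joint torques, N m; "position": TCP position; "tool_rot": TCP orientation; "ft_force": force on the tool from outside, world axes, zero at the start; "moment": the same for the moment, N m; "grip_width": finger opening in m.
Only numpy, scipy, OpenCV 4.12 (cv2) and the standard library are available. Lean on these libraries where they do the work, as an engineer would, in place of code of your own. Each camera call takes 0.05 s, during which the arm holds its last target.

## Working session

There is one attempt and no reset: what is moved stays moved. The work goes in short steps, Python scripts to look and compute and a tool call to move; the robot and the scene stay as the last step left them, time stands still between calls to the robot, and variables do not carry over. Pictures are saved under pics/ and viewed, and the job is handed in when it is done.

Besides the shell and the picture viewer there is one more tool, called after ">>>" by a JSON object that holds its "method" and its "body", one argument or row to a line. carry_out: Moves the arm, as the interface text tells. Its arguments: {"type":"object","properties":{"deltas":{"type":"array"},"force":{"type":"number"}},"required":["deltas"]}

```bash
mkdir -p pics
cat > h.py <<'E'
from rig import *
import numpy as np, cv2
from scipy.spatial.transform import Rotation as R
def snap(c,fn):
    p,d=camera(c); cv2.imwrite('pics/'+fn+'.png',p[:,:,::-1]); np.save('pics/'+fn+'.npy',d); return p,d
def px2w(c,d,r,col,info=None,z=None):
    i=info or camera_info(c); K=np.array(i['mtx']);o=np.array(i['origin']);Rm=np.array(i['rotation'])
    ray=np.linalg.inv(K)@np.array([col,r,1.0])
    if z is None: return o+Rm@(ray*d)
    w=Rm@ray; return o+w*(z-o[2])/w[2]
def w2px(c,P,info=None):
    i=info or camera_info(c); K=np.array(i['mtx'])
    v=K@(np.array(i['rotation']).T@(np.array(P)-np.array(i['origin']))); return v[1]/v[2],v[0]/v[2]
E
python3 - <<'E'
from h import *
print(get_obs())
for c in ['top','side']:
    p,d=snap(c,c+'0'); i=camera_info(c); print(c,i)
    for t in ['module_centre','module_plug','nest','jig']:
        for s in spot_in(c,t)[:4]:
            r,cc=s['pixel']; dd=d[int(r),int(cc)]
            print(t,s,np.round(px2w(c,dd,r,cc,i),3))
E
```

```text
{'time': 0.0, 'q': array([ 1.06351051e+00,  5.28488889e-01,  1.43390285e+00, -1.48059777e-05,
        1.18137631e+00, -1.78545695e-01]), 'joint_velocities': array([ 0.00075587, -0.00036298,  0.00103766, -0.00030636, -0.00256181,
       -0.00074941]), 'joint_torque': array([ 1.96472394e-05, -4.40039492e+01, -1.76595175e+01,  6.32483256e-02,
        5.80889569e-02, -1.73126941e-04]), 'position': array([0.20142458, 0.59088167, 0.22155749]), 'tool_rot': array([ 8.13278542e-01,  5.81873551e-01, -9.80009662e-04,  4.71920140e-04]), 'ft_force': array([ 0.27986135, -0.70846892, -0.18651588]), 'moment': array([ 0.02987155,  0.0037296 , -0.02732498]), 'grip_width': 0.08749417906827266}
top {'mtx': array([[497.45397676,   0.        , 280.05799106],
       [  0.        , 497.45397676, 206.45686254],
       [  0.        ,   0.        ,   1.        ]]), 'origin': array([0.31836521, 0.07181189, 1.31720662]), 'rotation': array([-0.6966066 ,  0.71189521, -0.06115821,  0.06483925])}Traceback (most recent call last):
  File "<stdin>", line 8, in <module>
  File "h.py", line 9, in px2w
    if z is None: return o+Rm@(ray*d)
                           ~~^^~~~~~~
ValueError: matmul: Input operand 1 has a mismatch in its core dimension 0, with gufunc signature (n?,k),(k,m?)->(n?,m?) (size 3 is different from 4)
```

Rotation is a quaternion.

```bash
sed -i "s/Rm=np.array(i\['rotation'\])/Rm=R.from_quat(i['rotation']).as_matrix()/; s/np.array(i\['rotation'\]).T/R.from_quat(i['rotation']).as_matrix().T/" h.py
python3 - <<'E'
from h import *
for c in ['top','side']:
    p,d=snap(c,c+'0'); i=camera_info(c); print(c,i['origin'])
    for t in ['module_centre','module_plug','nest','jig']:
        for s in spot_in(c,t)[:4]:
            r,cc=s['pixel']; dd=d[int(r),int(cc)]
            print(t,s,np.round(px2w(c,dd,r,cc,i),3))
E
```

```text
top [0.31836521 0.07181189 1.31720662]
module_centre {'pixel': [131.5, 386.8], 'score': 0.63} [ 0.751 -0.217  0.027]
module_plug {'pixel': [129.1, 382.5], 'score': 0.85} [ 0.755 -0.204  0.034]
module_plug {'pixel': [224.0, 351.5], 'score': 0.83} [ 0.503 -0.112  0.009]
nest {'pixel': [217.6, 256.7], 'score': 0.73} [0.518 0.137 0.055]
nest {'pixel': [223.9, 349.8], 'score': 0.65} [ 0.503 -0.107  0.014]
nest {'pixel': [183.8, 413.8], 'score': 0.44} [ 0.608 -0.284  0.01 ]
jig {'pixel': [216.2, 260.7], 'score': 0.63} [0.522 0.126 0.053]
side [ 0.47289781 -0.58067973  0.79792032]
module_centre {'pixel': [292.6, 281.6], 'score': 0.77} [ 0.511 -0.131  0.038]
module_centre {'pixel': [242.6, 212.7], 'score': 0.73} [0.359 0.045 0.013]
module_centre {'pixel': [323.0, 406.9], 'score': 0.62} [ 0.758 -0.228  0.03 ]
module_plug {'pixel': [291.7, 278.2], 'score': 0.79} [ 0.504 -0.127  0.037]
module_plug {'pixel': [317.9, 406.7], 'score': 0.68} [ 0.761 -0.218  0.031]
nest {'pixel': [205.4, 277.1], 'score': 0.84} [0.527 0.114 0.052]
nest {'pixel': [351.0, 200.1], 'score': 0.7} [ 0.336 -0.233  0.022]
jig {'pixel': [207.6, 276.1], 'score': 0.65} [0.524 0.106 0.052]
```

View pics/top0.png

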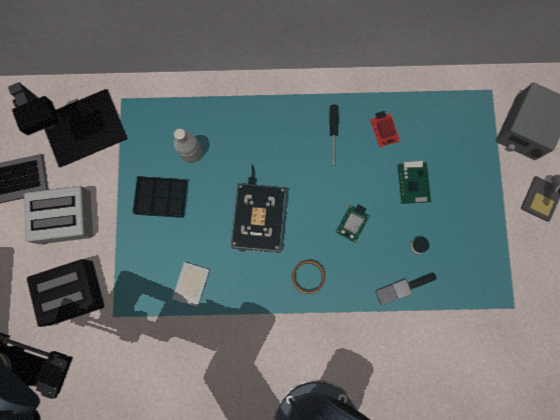

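View pics/side0.png

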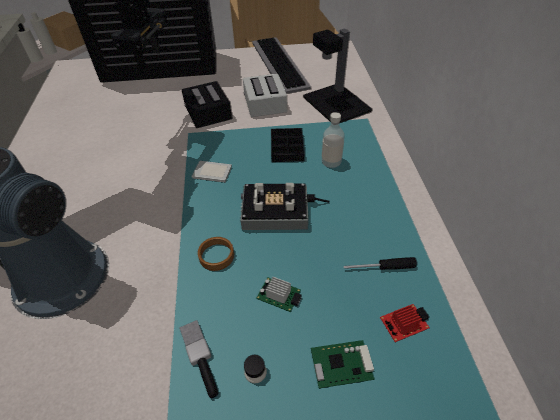

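Candidates in the top view are the green finned board at (222,353), the red finned look-alike at (129,385), which I leave alone, and the flat green control board at (182,414), which has no heatsink. Only the first fits the description. I'll confirm it in enlarged crops, and crop the jig as well.

Run:
```python
import cv2,numpy as np
t=cv2.imread('pics/top0.png');s=cv2.imread('pics/side0.png')
a=cv2.resize(t[195:250,325:380],(390,390),interpolation=cv2.INTER_CUBIC)
b=cv2.resize(t[160:260,220:300],(312,390),interpolation=cv2.INTER_CUBIC)
cv2.imwrite('pics/crop1.png',np.hstack([a,b]))
a=cv2.resize(s[260:325,245:310],(390,390),interpolation=cv2.INTER_CUBIC)
b=cv2.resize(s[170:240,235:335],(400,280),interpolation=cv2.INTER_CUBIC); b=cv2.copyMakeBorder(b,0,110,0,0,0)
cv2.imwrite('pics/crop2.png',np.hstack([a,b]))
```

```text
(no output)
```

View pics/crop1.png

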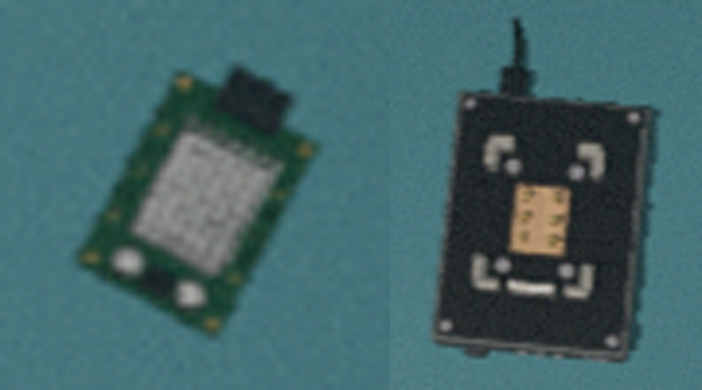

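View pics/crop2.png

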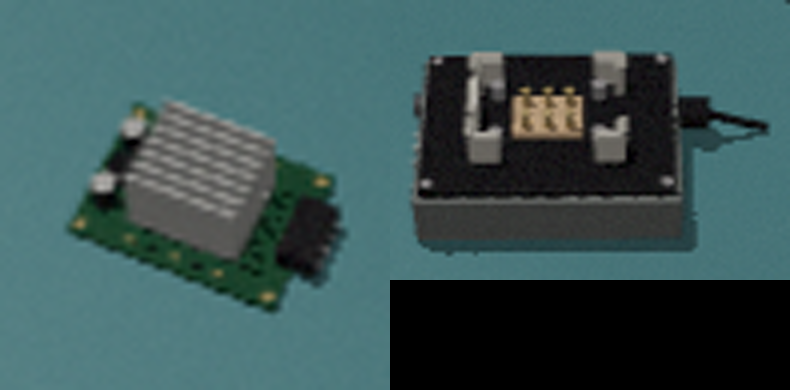

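Confirmed: the green board has a tall finned heatsink and a black plug, pointing up and to the right in the top view. The jig's white block is at the end nearest the robot, so its open end faces away (+x). Next I'll estimate both poses from the top view.

Run:
```python
from h import *
i=camera_info('top')
t=cv2.imread('pics/top0.png')
def W(crop,x,y,z):
    if crop=='m': c,r=325+(x+.5)*55/390-.5,195+(y+.5)*55/390-.5
    else: c,r=220+(x-390+.5)*80/312-.5,160+(y+.5)*100/390-.5
    return px2w('top',0,r,c,i,z)
m=[W('m',*p,0.0044) for p in [(183,72),(317,147),(212,337),(78,260)]]
c=np.mean(m,0); ax=(m[0]+m[1]-m[2]-m[3]); print('module',c,np.degrees(np.arctan2(ax[1],ax[0])),np.linalg.norm(ax)/2, np.linalg.norm(m[0]-m[1]))
j=[W('j',*p,0.050) for p in [(461,93),(652,107),(627,357),(434,341)]]
c=np.mean(j,0); ax=(j[0]+j[1]-j[2]-j[3]); print('jig',c,np.degrees(np.arctan2(ax[1],ax[0])),np.linalg.norm(ax)/2, np.linalg.norm(j[0]-j[1]))
j=[W('j',*p,0.062) for p in [(513,166),(577,172),(567,271),(503,265)]]
c=np.mean(j,0); ax=(j[0]+j[1]-j[2]-j[3]); print('stops',c,np.degrees(np.arctan2(ax[1],ax[0])),np.linalg.norm(ax)/2, np.linalg.norm(j[0]-j[1]))
o=get_obs(); print(R.from_quat(o['tool_rot']).as_matrix().round(3)); w=camera_info('wrist'); 
T=R.from_quat(o['tool_rot']).as_matrix()
print('wrist cam in tool',T.T@(np.array(w['origin'])-o['position'])); print((T.T@R.from_quat(w['rotation']).as_matrix()).round(3),w['mtx'])
print(o['time'])
```

```text
module [ 0.50540605 -0.1155627   0.0044    ] -31.13483060594203 0.08265258826575932 0.057411468286897215
jig [0.52100325 0.13089053 0.05      ] -6.674541822309879 0.16744741792760273 0.12825671302806502
stops [0.52231421 0.13260743 0.062     ] -6.460530693459152 0.06598922696098485 0.042381819469954396
[[ 0.323  0.946  0.   ]
 [ 0.946 -0.323  0.   ]
 [ 0.    -0.    -1.   ]]
wrist cam in tool [-0.00026137 -0.071632   -0.16214025]
[[ 1.    -0.001 -0.001]
 [ 0.001  0.965  0.262]
 [ 0.001 -0.262  0.965]] [[371.69966017   0.         276.8326588 ]
 [  0.         371.69966017 217.48153542]
 [  0.           0.           1.        ]]
0.6
```

>>> {"method": "carry_out", "body": {
  "deltas": [
    [-1, -1.7, 2.16, -0.15, 0, 0, -2],
    [-1, -3.4, 4.32, -0.3, 0, 0, -4],
    [-1, -5.1, 6.49, -0.45, 0, 0, -5],
    [-1, -6.8, 8.65, -0.6, 0, 0, -6],
    [-1, -8.5, 10.8, -0.75, 0, 0, -8],
    [-1, -10.2, 12.98, -0.9, 0, 0, -10],
    [-1, -11.9, 15.1, -1.05, 0, 0, -11],
    [-1, -13.57, 17.3, -1.2, 0, 0, -12.4]
  ]
}}

```text
time: 1.4
position: [0.4202, 0.2548, 0.2448]
tool_rot: [0.745, 0.667, 0.0, 0.0]
ft_force: [0.7, 1.9, -0.7]
grip_width: 0.0869
```

Run:
```python
from h import *
o=get_obs();print(o['time'],o['position'],R.from_quat(o['tool_rot']).as_matrix().round(3))
```

```text
1.4 [0.42017025 0.25478693 0.24483394] [[ 0.111  0.994  0.001]
 [ 0.994 -0.111  0.   ]
 [ 0.001  0.001 -1.   ]]
```

>>> {"method": "carry_out", "body": {
  "deltas": [
    [-1, -1.6, 1.3, 0, 0, 0, 0],
    [-1, -3.2, 2.6, 0, 0, 0, 0],
    [-1, -4.6, 3.7, 0, 0, 0, 0],
    [-1, -4.6, 3.7, 0, 0, 0, 0],
    [-1, -4.6, 3.7, 0, 0, 0, 0]
  ]
}}

```text
time: 1.9
position: [0.4986, 0.1309, 0.2443]
tool_rot: [0.747, 0.665, -0.0, -0.0]
ft_force: [-1.0, 0.4, -0.4]
grip_width: 0.0871
```

Run:
```python
from h import *
o=get_obs();print(o['time'],o['position'],R.from_quat(o['tool_rot']).as_matrix().round(3))
i=camera_info('wrist');p,d=snap('wrist','wjig')
import pickle;pickle.dump((o,i),open('pics/wjig.pkl','wb'))
for P in [(0.5223,.1326,.062)]: print(w2px('wrist',P,i))
```

```text
1.9 [0.4985612  0.13091883 0.24425951] [[ 0.115  0.993 -0.001]
 [ 0.993 -0.115  0.   ]
 [ 0.    -0.001 -1.   ]]
(np.float64(219.10547885244978), np.float64(281.92172241116157))
```

View pics/wjig.png

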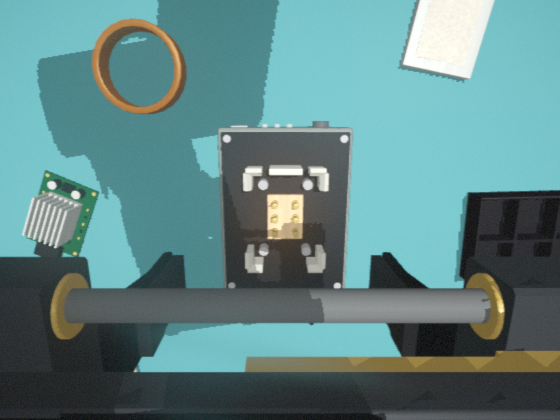

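Run:
```python
import cv2
p=cv2.imread('pics/wjig.png')[120:295,210:360]
cv2.imwrite('pics/wjigc.png',cv2.resize(p,None,fx=3.4,fy=3.4,interpolation=cv2.INTER_CUBIC))
```

```text
(no output)
```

View pics/wjigc.png

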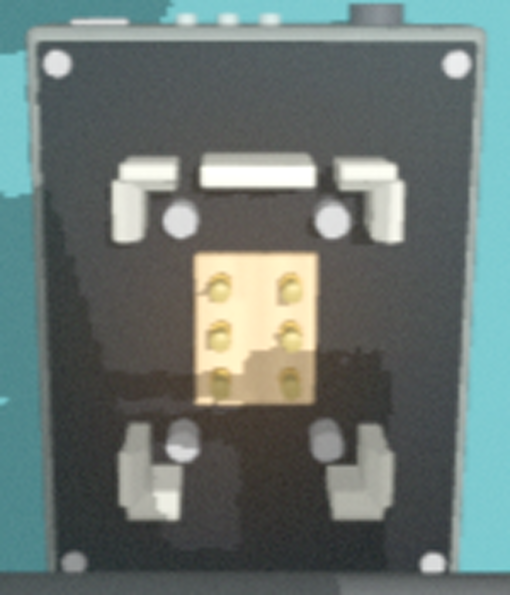

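Run:
```python
from h import *
import pickle
o,i=pickle.load(open('pics/wjig.pkl','rb'));d=np.load('pics/wjig.npy')
def f(name,pts,z):
    w=[px2w('w',0,120+(y+.5)/3.4-.5,210+(x+.5)/3.4-.5,i,z) for x,y in pts]
    a=w[2]+w[3]-w[0]-w[1]; b=w[0]+w[2]-w[1]-w[3]
    # left in image = ? world y
    print(name,np.mean(w,0).round(4),'x-ax',np.degrees(np.arctan2(a[1],a[0])).round(2),'y-dir',np.degrees(np.arctan2(b[1],b[0])).round(2),'L',np.linalg.norm(a)/2,np.linalg.norm(b)/2)
f('stops',[(181,220),(332,220),(184,444),(326,443)],.062)
f('screws',[(57,63),(456,63),(75,563),(432,563)],.0505)
f('plate',[(216,285),(293,285),(219,382),(290,382)],.066)
f('guides outer',[(120,161),(398,161),(124,519),(388,519)],.076)
m=[px2w('w',0,r,c,i,.0044).round(4) for r,c in [(171,45),(181,99),(255,80)]];print(m)
# top-cam estimate depth check
for r,c in [(184,263),(184,307),(150,240)]:
    print(px2w('w',d[r,c],r,c,i).round(4))
```

```text
stops [0.5215 0.1355 0.062 ] x-ax -6.72 y-dir -96.45 L 0.06540829977076629 0.041357603302902016
screws [0.5222 0.1354 0.0505] x-ax -6.68 y-dir -96.66 L 0.150346081155085 0.10983850481397815
plate [0.5203 0.1352 0.066 ] x-ax -6.36 y-dir -96.66 L 0.0280662345169401 0.020652858302802946
guides outer [0.5213 0.1357 0.076 ] x-ax -6.78 y-dir -96.66 L 0.10096033816202143 0.07357388253829839
[array([ 0.4546, -0.1175,  0.0044]), array([ 0.4721, -0.062 ,  0.0044]), array([ 0.5538, -0.1044,  0.0044])]
[0.4863 0.1188 0.0619]
[0.491  0.1598 0.0625]
[0.4534 0.1007 0.0514]
```

>>> {"method": "carry_out", "body": {
  "deltas": [
    [-1, -1.8, 0.1, 0, 0, 0, 5],
    [-1, -3.6, 0.2, 0.6, 0, 0, 10],
    [-1, -5.4, 0.3, 1.2, 0, 0, 15],
    [-1, -7.2, 0.4, 1.8, 0, 0, 20],
    [-1, -9.27, 0.57, 2.28, 0, 0, 24.4],
    [-1, -9.27, 0.57, 2.28, 0, 0, 24.4],
    [-1, -9.27, 0.57, 2.28, 0, 0, 24.4],
    [-1, -9.27, 0.57, 2.28, 0, 0, 24.4]
  ]
}}

```text
time: 2.75
position: [0.4862, -0.0979, 0.1876]
tool_rot: [0.869, 0.495, 0.0, -0.0]
ft_force: [0.3, 1.1, -0.0]
grip_width: 0.0871
```

Run:
```python
from h import *
o=get_obs();print(o['time'],o['position'],R.from_quat(o['tool_rot']).as_matrix().round(3))
i=camera_info('wrist');p,d=snap('wrist','wmod')
import pickle;pickle.dump((o,i),open('pics/wmod.pkl','wb'))
p=cv2.imread('pics/wmod.png')
cv2.imwrite('pics/wmodc.png',cv2.resize(p[130:290,200:360],None,fx=3.5,fy=3.5,interpolation=cv2.INTER_CUBIC))
```

```text
2.75 [ 0.48616518 -0.09794606  0.18756678] [[ 0.511  0.86  -0.   ]
 [ 0.86  -0.511  0.001]
 [ 0.001 -0.001 -1.   ]]
```

View pics/wmod.png

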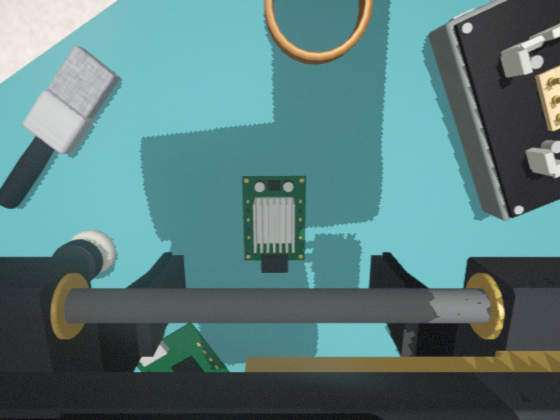

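View pics/wmodc.png

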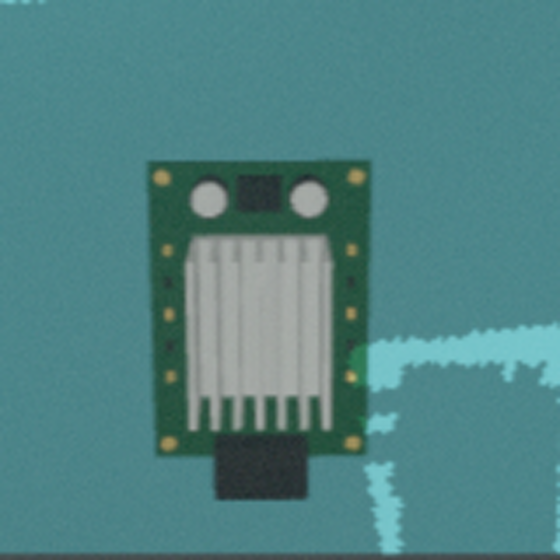

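The module is near pixel (218,274), nearly aligned with the tool, with its plug pointing towards tool +y. I'll compute its offset.

Run:
```python
from h import *
import pickle
o,i=pickle.load(open('pics/wmod.pkl','rb'))
T=R.from_quat(o['tool_rot']).as_matrix();P=o['position']
def f(name,pts,z):
    w=[px2w('w',0,130+(y+.5)/3.5-.5,200+(x+.5)/3.5-.5,i,z) for x,y in pts]
    a=w[2]+w[3]-w[0]-w[1];c=np.mean(w,0)
    print(name,c.round(4),np.degrees(np.arctan2(a[1],a[0])).round(2),'L',np.linalg.norm(a)/2,np.linalg.norm(w[0]-w[1]),'tool',T.T@(c-P), 'yaw tool y',np.degrees(np.arctan2(T[1,1],T[0,1])))
f('board',[(149,162),(371,160),(157,455),(367,454)],.0044)
f('pads',[(162,177),(356,177),(169,443),(353,443)],.0044)
f('sinktop',[(186,262),(332,262),(188,430),(332,430)],.0364)
o,i=pickle.load(open('pics/wjig.pkl','rb'))
T=R.from_quat(o['tool_rot']).as_matrix();P=o['position']
print('nest tool',T.T@(np.array([.5217,.1354,.062])-P),np.degrees(np.arctan2(T[1,1],T[0,1])))
```

```text
board [ 0.5049 -0.1126  0.0044] -30.48 L 0.08373743649430775 0.05926079303471214 tool [-0.00313187  0.02368768  0.18314666] yaw tool y -30.697362140383973
pads [ 0.5051 -0.113   0.0044] -30.45 L 0.07595029436473909 0.05195146438764228 tool [-0.00340456  0.02410164  0.18314619] yaw tool y -30.697362140383973
sinktop [ 0.5051 -0.1129  0.0364] -30.55 L 0.04416457276257237 0.03609757529711472 tool [-0.00327374  0.02406005  0.15114628] yaw tool y -30.697362140383973
nest tool [0.00703999 0.02257817 0.18224895] -6.614115153513336
```

>>> {"method": "carry_out", "body": {
  "deltas": [
    [-1, -0.13, 0.96, 1, 0, 0, -0.2],
    [-1, -0.13, 0.96, 2.8, 0, 0, -0.2],
    [-1, -0.13, 0.96, 4.6, 0, 0, -0.2],
    [-1, -0.13, 0.96, 5.6, 0, 0, -0.2],
    [-1, -0.13, 0.96, 5.6, 0, 0, -0.2]
  ],
  "force": 10
}}

```text
time: 3.3
position: [0.5033, -0.1121, 0.0447]
tool_rot: [0.868, 0.497, -0.002, -0.003]
ft_force: [-0.5, 0.1, 0.8]
grip_width: 0.0871
```

Run:
```python
from h import *
o=get_obs();print(o['time'],o['position'],o['ft_force'])
T=R.from_quat(o['tool_rot']).as_matrix()
i=camera_info('wrist');snap('wrist','wpre'); snap('side','spre')
print(w2px('w',o['position'],i), T.T@(np.array([.505,-.1128,.0212])-o['position']))
p=cv2.imread('pics/wpre.png')
s=cv2.imread('pics/spre.png')
cv2.imwrite('pics/sprec.png',cv2.resize(s[220:340,215:345],None,fx=5,fy=5,interpolation=cv2.INTER_CUBIC))
```

```text
3.3 [ 0.50326465 -0.11213383  0.04470731] [-0.52570101  0.1009817   0.75968685]
(np.float64(273.80094081204885), np.float64(277.799493119751)) [0.00031844 0.00200608 0.02349304]
```

View pics/wpre.png

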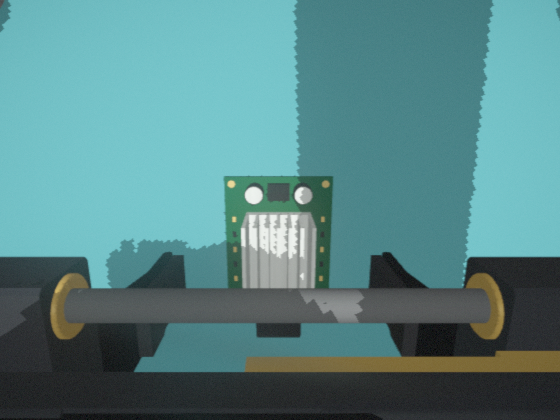

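View pics/sprec.png

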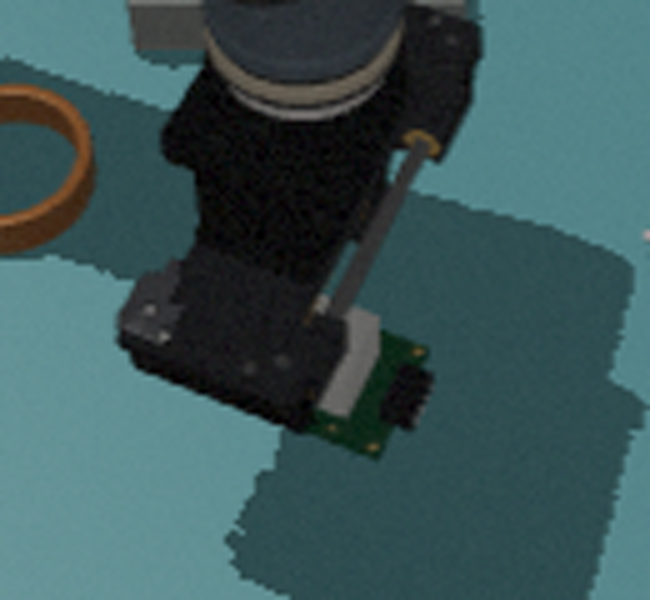

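>>> {"method": "carry_out", "body": {
  "deltas": [
    [-1, 0, 0, 0.7, 0, 0, 0],
    [-1, 0, 0, 1.4, 0, 0, 0],
    [-1, 0, 0, 1.4, 0, 0, 0],
    [-1, 0, 0, 1.4, 0, 0, 0]
  ]
}}

```text
time: 3.8
position: [0.5066, -0.1151, 0.014]
tool_rot: [0.869, 0.496, 0.001, 0.001]
ft_force: [-0.3, 0.2, 0.4]
grip_width: 0.087
```

Run:
```python
from h import *
for k in range(3):
    o=get_obs();print(o['time'],o['position'],o['ft_force'],o['q'])
T=R.from_quat(o['tool_rot']).as_matrix();print(T.round(4))
print(T.T@(np.array([.505,-.1128,.0212])-o['position']))
```

```text
3.8 [ 0.50655079 -0.11514042  0.01403223] [-0.33488956  0.1990159   0.3995755 ] [-4.38857452e-01  7.32468339e-01  1.84398340e+00  4.13966126e-05
  5.62315843e-01 -1.47573936e+00]
3.8 [ 0.50655079 -0.11514042  0.01403223] [-0.33488956  0.1990159   0.3995755 ] [-4.38857452e-01  7.32468339e-01  1.84398340e+00  4.13966126e-05
  5.62315843e-01 -1.47573936e+00]
3.8 [ 0.50655079 -0.11514042  0.01403223] [-0.33488956  0.1990159   0.3995755 ] [-4.38857452e-01  7.32468339e-01  1.84398340e+00  4.13966126e-05
  5.62315843e-01 -1.47573936e+00]
[[ 5.089e-01  8.608e-01  2.600e-03]
 [ 8.608e-01 -5.089e-01 -1.200e-03]
 [ 3.000e-04  2.800e-03 -1.000e+00]]
[ 0.00122747 -0.0025059  -0.00717449]
```

>>> {"method": "carry_out", "body": {
  "deltas": [
    [-1, 0, 0, 0.16, 0, 0, 0],
    [-1, 0, 0, 0.16, 0, 0, 0],
    [-1, 0, 0, 0.16, 0, 0, 0]
  ]
}}

```text
time: 4.1
position: [0.5057, -0.1153, 0.009]
tool_rot: [0.869, 0.495, 0.0, 0.0]
ft_force: [0.2, 0.1, -0.5]
grip_width: 0.0871
```

Run:
```python
from h import *
for k in range(2):
    o=get_obs();print(o['time'],o['position'],o['ft_force'],o['joint_velocities'].round(3))
    i=camera_info('wrist'); snap('wrist','wg%d'%k)
```

```text
4.1 [ 0.50572045 -0.11525283  0.00895344] [ 0.22455253  0.07699584 -0.45122861] [-0.002  0.004  0.    -0.    -0.003 -0.   ]
4.15 [ 0.50562153 -0.11522154  0.00882177] [ 0.19117585 -0.26250863 -0.76342222] [-0.001  0.005 -0.     0.002  0.001 -0.002]
```

View pics/wg1.png

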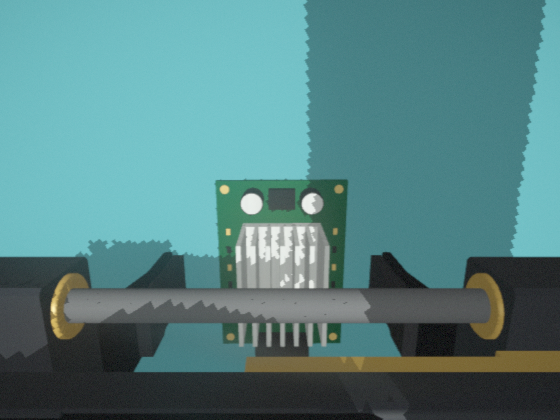

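>>> {"method": "carry_out", "body": {
  "deltas": [
    [-1, 0.08, -0.07, 0.1, 0, 0, 0],
    [-1, 0.08, -0.07, 0.1, 0, 0, 0],
    [-1, 0.08, -0.07, 0.1, 0, 0, 0]
  ]
}}

```text
time: 4.5
position: [0.5047, -0.1123, 0.0057]
tool_rot: [0.869, 0.495, -0.0, -0.0]
ft_force: [-0.7, -0.2, 0.7]
grip_width: 0.0869
```

Run:
```python
from h import *
o=get_obs();print(o['time'],o['position'],o['ft_force'])
```

```text
4.5 [ 0.50471277 -0.11232144  0.00567574] [-0.72911227 -0.17002017  0.70977398]
```

>>> {"method": "carry_out", "body": {
  "deltas": [
    [1, 0, 0, 0, 0, 0, 0],
    [1, 0, 0, 0, 0, 0, 0],
    [1, 0, 0, 0, 0, 0, 0],
    [1, 0, 0, 0, 0, 0, 0],
    [1, 0, 0, 0, 0, 0, 0],
    [1, 0, 0, 0, 0, 0, 0]
  ],
  "force": 12
}}

```text
time: 5.1
position: [0.5049, -0.1125, 0.0059]
tool_rot: [0.869, 0.495, 0.0, 0.0]
ft_force: [0.0, 0.4, -0.9]
grip_width: 0.0467
```

>>> {"method": "carry_out", "body": {
  "deltas": [
    [1, 0, 0, 0, 0, 0, 0],
    [1, 0, 0, 0, 0, 0, 0],
    [1, 0, 0, 0, 0, 0, 0],
    [1, 0, 0, 0, 0, 0, 0]
  ],
  "force": 40
}}

```text
time: 5.5
position: [0.5049, -0.1125, 0.0058]
tool_rot: [0.869, 0.495, 0.0, 0.0]
ft_force: [0.0, 0.7, -0.2]
grip_width: 0.0356
```

>>> {"method": "carry_out", "body": {
  "deltas": [
    [1, 0, 0, -0.6, 0, 0, 0],
    [1, 0, 0, -1.8, 0, 0, 0],
    [1, 0, 0, -3.2, 0, 0, 0],
    [1, 0, 0, -4.6, 0, 0, 0],
    [1, 0, 0, -5.2, 0, 0, 0],
    [1, 0, 0, -5.2, 0, 0, 0]
  ],
  "force": 60
}}

```text
time: 6.1
position: [0.5063, -0.1131, 0.138]
tool_rot: [0.869, 0.495, 0.002, 0.002]
ft_force: [-0.3, -0.3, -2.7]
grip_width: 0.0356
```

Run:
```python
from h import *
o=get_obs();print(o['time'],o['position'],o['ft_force'],o['grip_width'])
T=R.from_quat(o['tool_rot']).as_matrix();print(np.degrees(np.arctan2(T[1,1],T[0,1])))
i=camera_info('wrist');snap('wrist','wlift');snap('side','slift')
p=cv2.imread('pics/wlift.png');s=cv2.imread('pics/slift.png')
cv2.imwrite('pics/lc.png',np.hstack([cv2.resize(p[160:360,180:380],(400,400)),cv2.resize(s[170:310,220:360],(400,400))]))
```

```text
6.1 [ 0.50627013 -0.11308467  0.13803506] [-0.25204704 -0.2701001  -2.68703349] 0.03560981771718587
-30.627664961155258
```

View pics/lc.png

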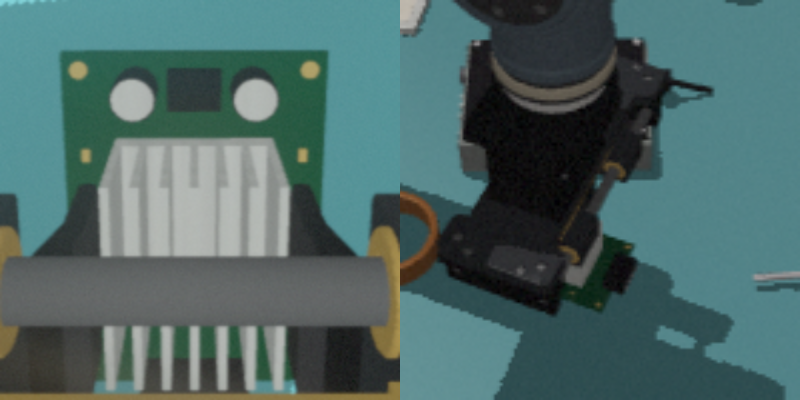

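```bash
cat >> h.py <<'E'
def px2tool(o,i,r,c,zt):
    "pixel to tool frame on plane tool z = zt"
    T=R.from_quat(o['tool_rot']).as_matrix()
    Rc=T.T@R.from_quat(i['rotation']).as_matrix(); oc=T.T@(np.array(i['origin'])-o['position'])
    w=Rc@np.linalg.inv(np.array(i['mtx']))@np.array([c,r,1.]); return oc+w*(zt-oc[2])/w[2]
E
python3 - <<'E'
from h import *
o=get_obs();i=camera_info('wrist')
for x,y in [(61,51),(328,51),(78,70),(310,70),(85,155),(303,155)]:
    c,r=180+(x+.5)/2-.5,160+(y+.5)/2-.5
    print((x,y),(px2tool(o,i,r,c,-.0013)*1e3).round(2))
for z in [-.003,-.0013,0]:
  a=px2tool(o,i,185,210,z);b=px2tool(o,i,185,343.75,z);print(z,np.linalg.norm(a-b))
E
```

```text
(61, 51) [-29.59 -42.52  -1.3 ]
(328, 51) [ 28.91 -42.48  -1.3 ]
(78, 70) [-26.04 -38.27  -1.3 ]
(310, 70) [ 25.14 -38.24  -1.3 ]
(85, 155) [-25.27 -18.55  -1.3 ]
(303, 155) [ 24.33 -18.52  -1.3 ]
-0.003 0.05797661841647936
-0.0013 0.05859583479071588
0 0.059069353194543796
```

>>> {"method": "carry_out", "body": {
  "deltas": [
    [1, 1.3, -0.2, 0, 0, 0, -3],
    [1, 2.8, -0.4, 0, 0, 0, -6.5],
    [1, 4.3, -0.7, 0, 0, 0, -10],
    [1, 5.8, -0.9, 0, 0, 0, -13.5],
    [1, 7.3, -1.1, 0, 0, 0, -17],
    [1, 8.8, -1.35, 0, 0, 0, -20.5],
    [1, 10.18, -1.58, 0, 0, 0, -23.9],
    [1, 10.18, -1.58, 0, 0, 0, -23.9]
  ],
  "force": 60
}}

```text
time: 7.0
position: [0.6008, 0.1307, 0.1335]
tool_rot: [0.746, 0.666, -0.0, -0.001]
ft_force: [-0.3, 0.6, -1.0]
grip_width: 0.0357
```

>>> {"method": "carry_out", "body": {
  "deltas": [
    [1, 0, 0, 0, 0, 0, 0],
    [1, 0, 0, 0, 0, 0, 0],
    [1, 0, 0, 0, 0, 0, 0]
  ]
}}

```text
time: 7.3
position: [0.5998, 0.1253, 0.1351]
tool_rot: [0.748, 0.664, -0.001, -0.001]
ft_force: [-0.1, 0.4, -1.3]
grip_width: 0.0359
```

Run:
```python
from h import *
import pickle
o=get_obs();print(o['time'],o['position'],o['ft_force'],o['grip_width'])
T=R.from_quat(o['tool_rot']).as_matrix();print(np.degrees(np.arctan2(T[1,1],T[0,1])),T.round(4))
i=camera_info('wrist');snap('wrist','wj2')
pickle.dump((o,i),open('pics/wj2.pkl','wb'))
p=cv2.imread('pics/wj2.png')
cv2.imwrite('pics/wj2c.png',cv2.resize(p[0:340,130:430],None,fx=1.75,fy=1.75,interpolation=cv2.INTER_CUBIC))
```

```text
7.3 [0.5997754  0.12531991 0.13505635] [-0.14685369  0.43814971 -1.27605657] 0.03588590484583155
-6.842002382573557 [[ 1.191e-01  9.929e-01 -2.100e-03]
 [ 9.929e-01 -1.191e-01 -3.000e-04]
 [-5.000e-04 -2.000e-03 -1.000e+00]]
```

View pics/wj2c.png

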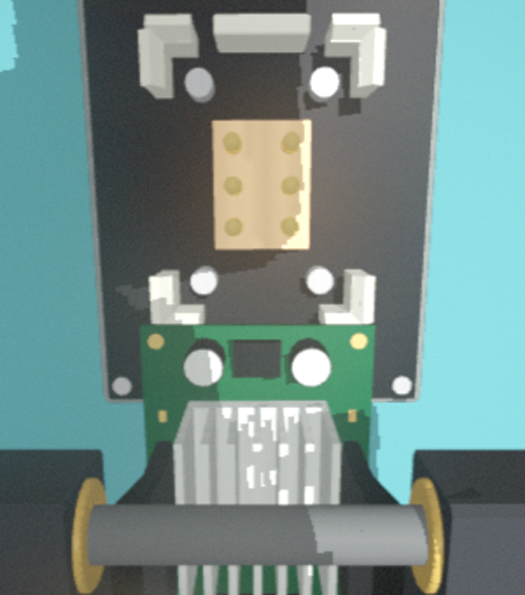

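The same frame shows the whole nest (stops around (199,84), (325,82), (204,281), (320,281) in the crop) and the held board's rear edge. I'll measure precisely by enlarging it.

Run:
```python
import cv2
p=cv2.imread('pics/wj2.png')
cv2.imwrite('pics/wj2d.png',cv2.resize(p[0:120,200:360],None,fx=5,fy=5,interpolation=cv2.INTER_CUBIC))
cv2.imwrite('pics/wj2e.png',cv2.resize(p[120:240,200:360],None,fx=5,fy=5,interpolation=cv2.INTER_CUBIC))
```

```text
(no output)
```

View pics/wj2d.png

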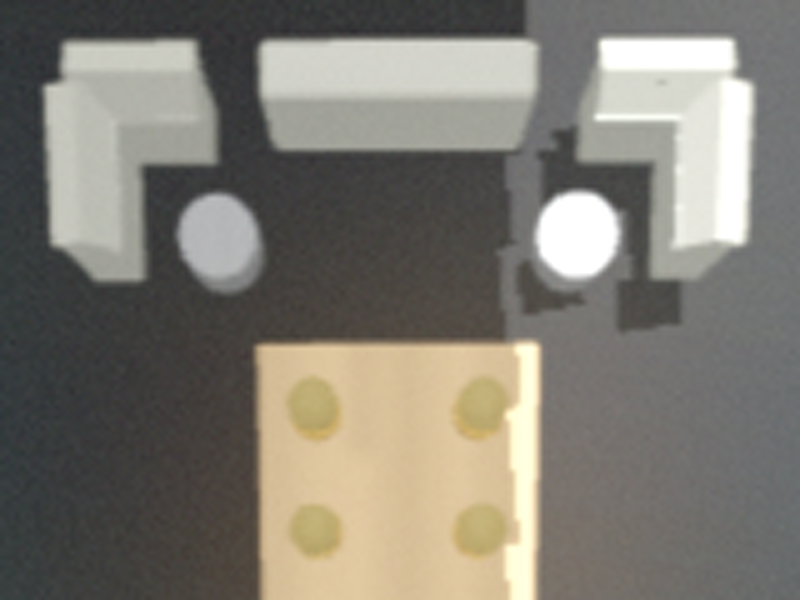

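View pics/wj2e.png

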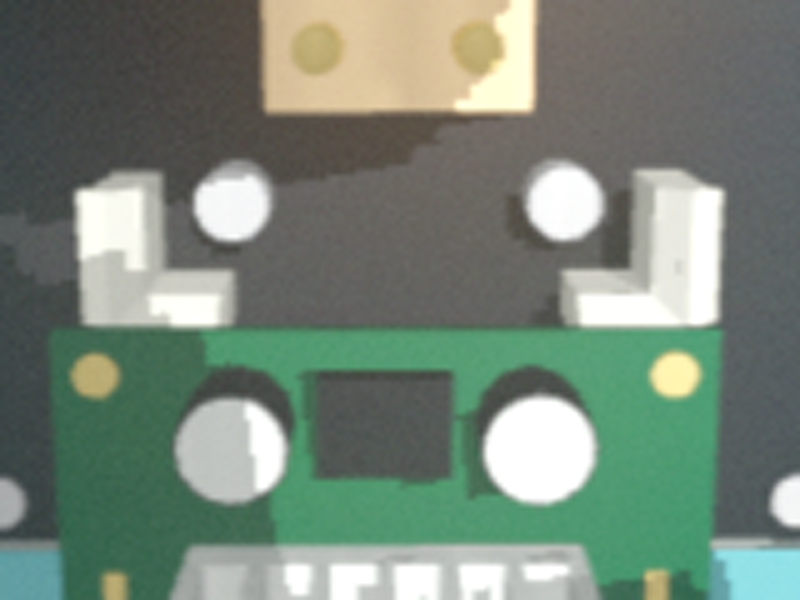

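Run:
```python
from h import *
import pickle
o,i=pickle.load(open('pics/wj2.pkl','rb'))
T=R.from_quat(o['tool_rot']).as_matrix()
def q(x,y,r0,zt): return px2tool(o,i,r0+(y+.5)/5-.5,200+(x+.5)/5-.5,zt)*1e3
for dz in [0,.003]:
  S=np.array([q(218,236,0,.0731+dz),q(578,234,0,.0731+dz),q(233,202,120,.0731+dz),q(565,201,120,.0731+dz)])
  print(S.round(2)); c=S.mean(0); a=S[2]+S[3]-S[0]-S[1]
  print('nest',c.round(2),'yaw dir',np.degrees(np.arctan2(-a[0],a[1])).round(2),'L',np.linalg.norm(a)/2,np.linalg.norm(S[0]-S[1]),np.linalg.norm(S[2]-S[3]))
  M=np.array([q(95,376,120,-.0013+dz),q(675,375,120,-.0013+dz)]);B=np.array([q(50,330,120,-.0013+dz),q(722,327,120,-.0013+dz)]);print('pads',M.round(2),M.mean(0),'edge',B.round(2),B.mean(0))
P=np.array([q(a,b,r,.0671) for a,b,r in [(314,400,0),(482,402,0),(317,47,120),(478,47,120)]]);print('probes',P.mean(0).round(2))
print('world nest',o['position']+T@(c/1e3))
```

```text
[[ -20.   -110.96   73.1 ]
 [  21.98 -111.13   73.1 ]
 [ -19.73  -45.31   73.1 ]
 [  22.07  -45.4    73.1 ]]
nest [  1.08 -78.2   73.1 ] yaw dir -0.15 L 65.69359590723383 41.982248555183084 41.79287579405015
pads [[-26.09 -38.39  -1.3 ]
 [ 25.09 -38.45  -1.3 ]] [ -0.50099028 -38.4192634   -1.3       ] edge [[-29.86 -42.51  -1.3 ]
 [ 29.03 -42.73  -1.3 ]] [ -0.41431725 -42.6174371   -1.3       ]
[[ -20.25 -111.46   76.1 ]
 [  22.27 -111.63   76.1 ]
 [ -19.97  -44.97   76.1 ]
 [  22.35  -45.06   76.1 ]]
nest [  1.1  -78.28  76.1 ] yaw dir -0.15 L 66.53126171659717 42.51756853164672 42.32578105892681
pads [[-26.57 -37.77   1.7 ]
 [ 25.56 -37.82   1.7 ]] [ -0.5057574  -37.79859177   1.7       ] edge [[-30.41 -41.96   1.7 ]
 [ 29.58 -42.19   1.7 ]] [ -0.41746807 -42.07505369   1.7       ]
probes [  0.96 -78.37  67.1 ]
world nest [0.52202481 0.13571418 0.05911533]
```

>>> {"method": "carry_out", "body": {
  "deltas": [
    [1, 0.02, -1, 0, 0, 0, 0],
    [1, 0.04, -2, 0, 0, 0, 0],
    [1, 0.06, -3.12, 0, 0, 0, 0],
    [1, 0.06, -3.12, 0.4, 0, 0, 0],
    [1, 0.06, -3.12, 0.8, 0, 0, 0],
    [1, 0.06, -3.12, 1, 0, 0, 0],
    [1, 0.06, -3.12, 1, 0, 0, 0],
    [1, 0.06, -3.12, 1, 0, 0, 0]
  ],
  "force": 60
}}

```text
time: 8.15
position: [0.5242, 0.137, 0.1106]
tool_rot: [0.748, 0.664, 0.0, 0.0]
ft_force: [0.2, 0.5, -0.8]
grip_width: 0.0355
```

>>> {"method": "carry_out", "body": {
  "deltas": [
    [1, 0, 0, 0, 0, 0, 0],
    [1, 0, 0, 0, 0, 0, 0]
  ]
}}

```text
time: 8.35
position: [0.5238, 0.1372, 0.111]
tool_rot: [0.747, 0.664, 0.0, 0.0]
ft_force: [0.9, -0.9, -1.5]
grip_width: 0.0356
```

Run:
```python
from h import *
import pickle
o=get_obs();print(o['time'],o['position'],o['ft_force'],o['grip_width'])
T=R.from_quat(o['tool_rot']).as_matrix();print(np.degrees(np.arctan2(T[1,1],T[0,1])),T.round(4))
print('err tool mm',1e3*T.T@(np.array([.52241,.13611,o['position'][2]])-o['position']))
i=camera_info('wrist');snap('wrist','wj3');snap('side','sj3')
pickle.dump((o,i),open('pics/wj3.pkl','wb'))
p=cv2.imread('pics/wj3.png');s=cv2.imread('pics/sj3.png')
cv2.imwrite('pics/wj3c.png',np.hstack([cv2.resize(p[120:320,180:380],(400,400)),cv2.resize(s[140:260,220:340],(400,400))]))
```

```text
8.35 [0.52379583 0.13721858 0.11104018] [ 0.86885514 -0.92264693 -1.53668464] 0.03559882556885747
-6.7412555430651935 [[ 1.174e-01  9.931e-01  7.000e-04]
 [ 9.931e-01 -1.174e-01  0.000e+00]
 [ 1.000e-04  7.000e-04 -1.000e+00]]
err tool mm [-1.26359599e+00 -1.24612067e+00 -1.01125784e-03]
```

View pics/wj3c.png

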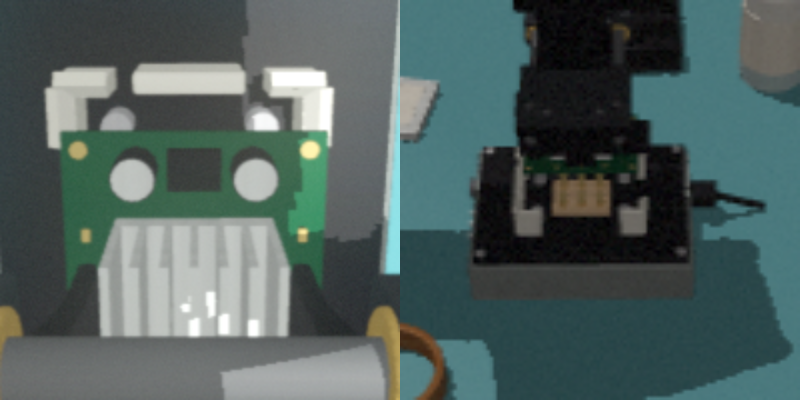

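Run:
```python
import cv2
p=cv2.imread('pics/wj3.png')
cv2.imwrite('pics/wj3d.png',cv2.resize(p[140:260,195:355],None,fx=5,fy=5,interpolation=cv2.INTER_CUBIC))
```

```text
(no output)
```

View pics/wj3d.png

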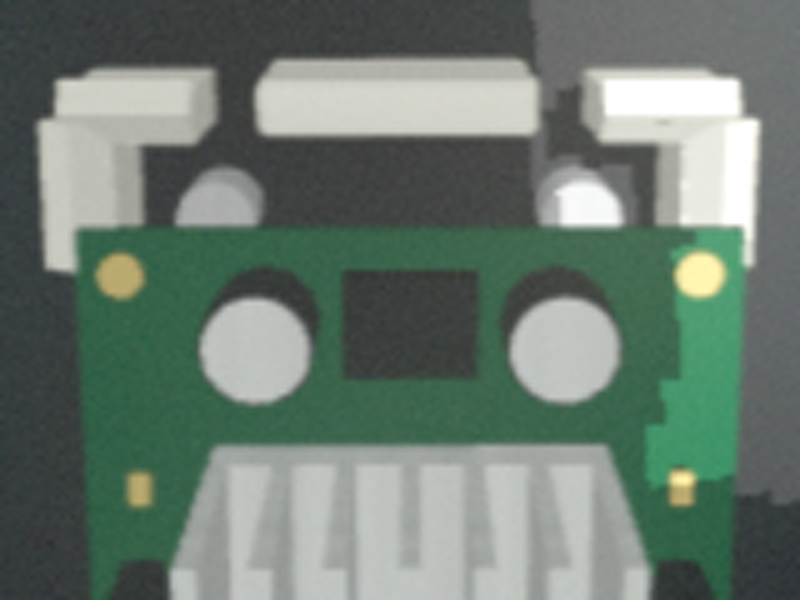

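Run:
```python
from h import *
import pickle
o,i=pickle.load(open('pics/wj3.pkl','rb'));z=o['position'][2]
def q(x,y,zt): return (px2tool(o,i,140+(y+.5)/5-.5,195+(x+.5)/5-.5,zt)*1e3).round(2)
print('guides',q(38,120,z-.076),q(758,120,z-.076),q(55,77,z-.076),q(741,77,z-.076))
print('stops',q(219,209,z-.062),q(583,208,z-.062))
print('block',q(256,80,z-.075),q(538,80,z-.075))
print('pads',q(120,276,-.0013),q(700,275,-.0013),'edge',q(77,229,-.0013),q(744,229,-.0013))
o,i=pickle.load(open('pics/wj2.pkl','rb'));z=o['position'][2]
def q(x,y,zt): return (px2tool(o,i,0+(y+.5)/5-.5,200+(x+.5)/5-.5,zt)*1e3).round(2)
print('wj2 guides',q(43,87,z-.076),q(754,85,z-.076),q(60,43,z-.076),q(737,40,z-.076))
```

```text
guides [-39.89 -47.67  35.04] [ 36.29 -47.61  35.04] [-37.86 -52.18  35.04] [ 34.28 -52.12  35.04]
stops [-22.48 -35.77  49.04] [ 19.29 -35.85  49.04]
block [-16.81 -51.75  36.04] [ 13.01 -51.72  36.04]
pads [-26.08 -38.37  -1.3 ] [ 25.09 -38.42  -1.3 ] edge [-29.67 -42.57  -1.3 ] [ 28.79 -42.52  -1.3 ]
wj2 guides [ -37.29 -123.41   59.06] [  39.2  -123.52   59.06] [ -35.26 -127.66   59.06] [  37.16 -127.87   59.06]
```

>>> {"method": "carry_out", "body": {
  "deltas": [
    [1, -0.05, -0.09, 0.4, 0, 0, 0],
    [1, -0.05, -0.09, 0.8, 0, 0, 0],
    [1, -0.05, -0.09, 0.96, 0, 0, 0],
    [1, -0.05, -0.09, 0.96, 0, 0, 0],
    [1, -0.05, -0.09, 0.96, 0, 0, 0],
    [1, -0.05, -0.09, 0.96, 0, 0, 0]
  ]
}}

```text
time: 9.05
position: [0.5212, 0.1363, 0.087]
tool_rot: [0.747, 0.664, 0.0, 0.0]
ft_force: [0.1, 0.4, -0.9]
grip_width: 0.0356
```

Run:
```python
from h import *
import pickle
o=get_obs();print(o['time'],o['position'],o['ft_force'],o['grip_width'])
T=R.from_quat(o['tool_rot']).as_matrix();print(np.degrees(np.arctan2(T[1,1],T[0,1])),T.round(4))
i=camera_info('wrist');snap('wrist','wj4');snap('side','sj4')
o2=get_obs();print(o2['position'])
pickle.dump((o,i),open('pics/wj4.pkl','wb'))
p=cv2.imread('pics/wj4.png');s=cv2.imread('pics/sj4.png')
cv2.imwrite('pics/wj4d.png',cv2.resize(p[140:260,195:355],None,fx=5,fy=5,interpolation=cv2.INTER_CUBIC))
cv2.imwrite('pics/sj4c.png',cv2.resize(s[160:240,225:325],None,fx=6,fy=6,interpolation=cv2.INTER_CUBIC))
```

```text
9.05 [0.52123707 0.13628917 0.08697018] [ 0.08642736  0.36026012 -0.93380817] 0.03562073717081372
-6.7369977043144695 [[ 1.173e-01  9.931e-01  5.000e-04]
 [ 9.931e-01 -1.173e-01  0.000e+00]
 [ 1.000e-04  5.000e-04 -1.000e+00]]
[0.5212374  0.13630127 0.08711828]
```

View pics/wj4d.png

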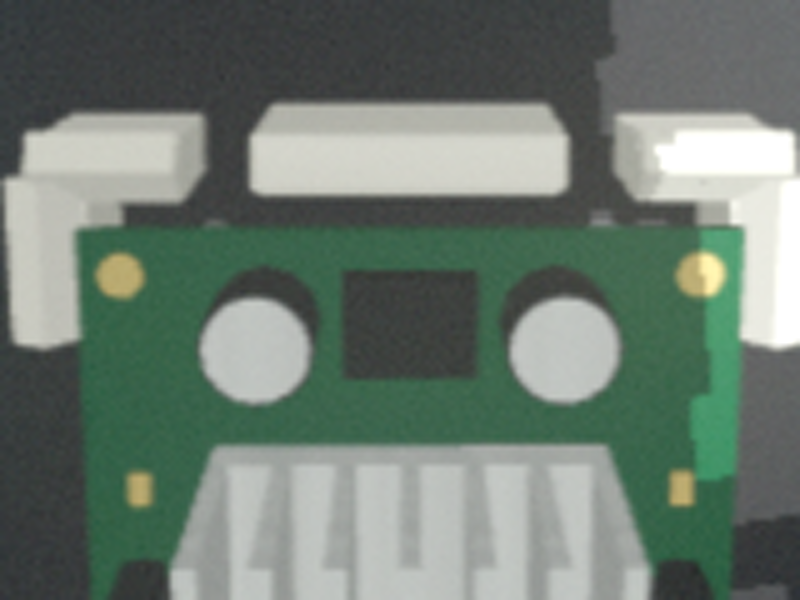

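View pics/sj4c.png

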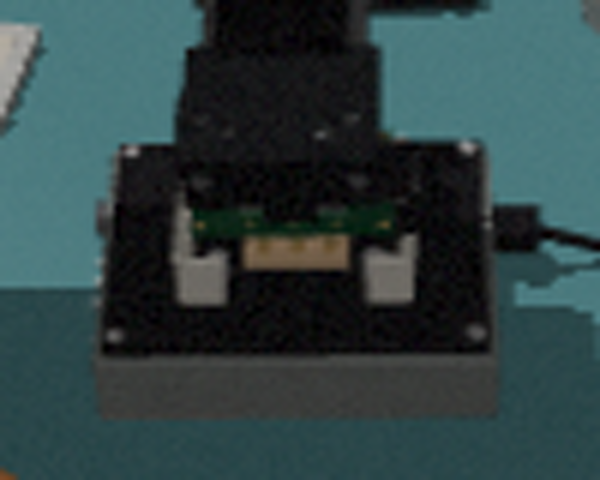

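Run:
```python
from h import *
import pickle
o,i=pickle.load(open('pics/wj4.pkl','rb'));z=o['position'][2]
def q(x,y,zt): return (px2tool(o,i,140+(y+.5)/5-.5,195+(x+.5)/5-.5,zt)*1e3).round(2)
print('guides',q(5,178,z-.076),q(805,178,z-.076),q(23,131,z-.076),q(795,131,z-.076))
print('block',q(249,136,z-.075),q(569,136,z-.075))
print('pads',q(120,276,.0013),q(700,275,.0013),'edge',q(77,229,.0013),q(744,229,.0013))
o,i=pickle.load(open('pics/wj3.pkl','rb'));z=o['position'][2]
print('w3 block',q(256,80,z-.075),q(538,80,z-.075))
```

```text
guides [-38.43 -45.22  10.97] [ 36.48 -45.16  10.97] [-36.5  -49.61  10.97] [ 35.31 -49.56  10.97]
block [-15.57 -49.    11.97] [ 14.39 -48.98  11.97]
pads [-26.5  -37.86   1.3 ] [ 25.5  -37.91   1.3 ] edge [-30.15 -42.13   1.3 ] [ 29.25 -42.08   1.3 ]
w3 block [-16.81 -51.75  36.04] [ 13.01 -51.72  36.04]
```

>>> {"method": "carry_out", "body": {
  "deltas": [
    [1, 0, 0, 0.2, 0, 0, 0],
    [1, 0, 0, 0.4, 0, 0, 0],
    [1, 0, 0, 0.5, 0, 0, 0],
    [1, 0, 0, 0.5, 0, 0, 0],
    [1, 0, 0, 0.5, 0, 0, 0]
  ]
}}

```text
time: 9.65
position: [0.521, 0.1363, 0.0742]
tool_rot: [0.747, 0.664, -0.0, -0.0]
ft_force: [0.1, -0.1, -1.7]
grip_width: 0.0359
```

Run:
```python
from h import *
o=get_obs();print(o['time'],o['position'],o['ft_force'],o['moment'])
```

```text
9.65 [0.5210195  0.13625059 0.07418207] [ 0.10053482 -0.10833143 -1.7163318 ] [-0.0156071  -0.06578304 -0.03117179]
```

>>> {"method": "carry_out", "body": {
  "deltas": [
    [1, 0, 0, 0.08, 0, 0, 0],
    [1, 0, 0, 0.16, 0, 0, 0],
    [1, 0, 0, 0.16, 0, 0, 0],
    [1, 0, 0, 0.16, 0, 0, 0]
  ]
}}

```text
time: 10.05
position: [0.5211, 0.1363, 0.0707]
tool_rot: [0.747, 0.664, 0.0, 0.0]
ft_force: [0.1, -0.6, 2.2]
grip_width: 0.0356
```

>>> {"method": "carry_out", "body": {
  "deltas": [
    [1, 0, 0, 0.04, 0, 0, 0],
    [1, 0, 0, 0.08, 0, 0, 0],
    [1, 0, 0, 0.08, 0, 0, 0]
  ]
}}

```text
time: 10.35
position: [0.5211, 0.1363, 0.0685]
tool_rot: [0.747, 0.664, 0.0, 0.0]
ft_force: [-1.0, -0.1, 4.8]
grip_width: 0.0353
```

>>> {"method": "carry_out", "body": {
  "deltas": [
    [1, 0, 0, 0.04, 0, 0, 0],
    [1, 0, 0, 0.04, 0, 0, 0]
  ]
}}

```text
time: 10.55
position: [0.5211, 0.1363, 0.0675]
tool_rot: [0.747, 0.664, 0.0, 0.0]
ft_force: [-0.9, -0.5, 5.8]
grip_width: 0.0353
```

Run:
```python
from h import *
import pickle
o=get_obs();print(o['time'],o['position'],o['ft_force'],o['moment'])
i=camera_info('wrist');snap('wrist','wj5');snap('side','sj5')
pickle.dump((o,i),open('pics/wj5.pkl','wb'))
p=cv2.imread('pics/wj5.png');s=cv2.imread('pics/sj5.png')
cv2.imwrite('pics/wj5d.png',cv2.resize(p[140:260,195:355],None,fx=5,fy=5,interpolation=cv2.INTER_CUBIC))
cv2.imwrite('pics/sj5c.png',cv2.resize(s[160:240,225:325],None,fx=6,fy=6,interpolation=cv2.INTER_CUBIC))
```

```text
10.55 [0.52106769 0.13627551 0.06746171] [-0.92942671 -0.48439924  5.84751307] [-0.01993191  0.1359046   0.02228898]
```

View pics/wj5d.png

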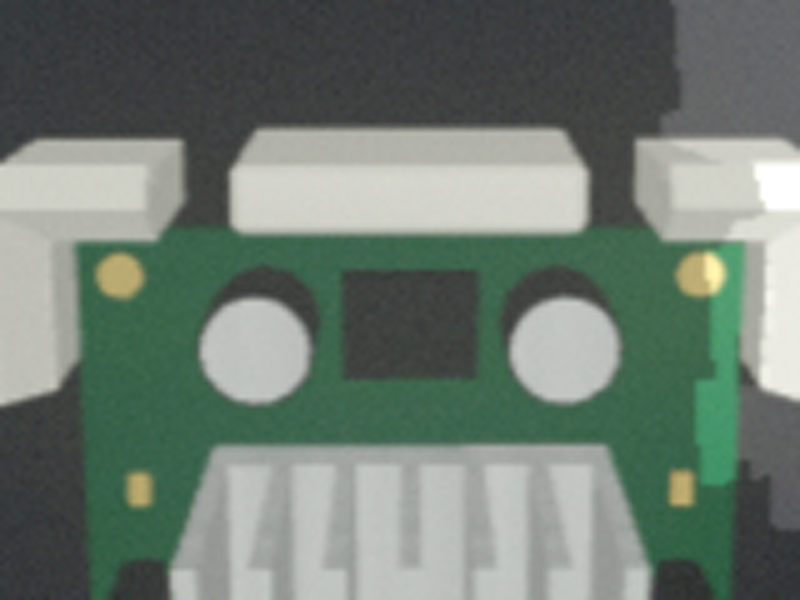

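View pics/sj5c.png

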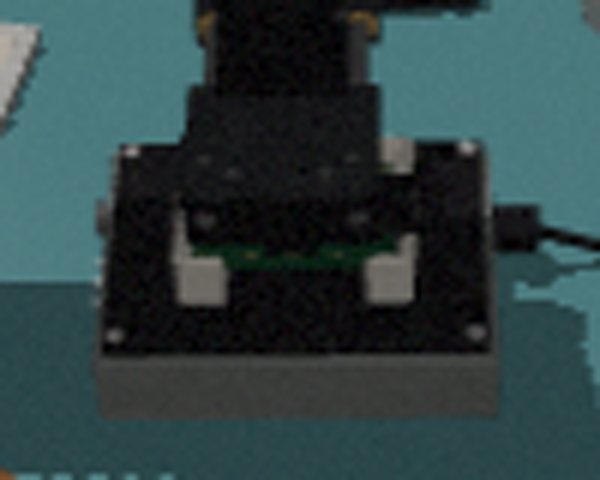

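The board is level between the guides, centred on the white block, and shows no slip in the grip. Next I press down in small steps while watching the force.

>>> {"method": "carry_out", "body": {
  "deltas": [
    [1, 0, 0, 0.04, 0, 0, 0],
    [1, 0, 0, 0.04, 0, 0, 0]
  ]
}}

```text
time: 10.85
position: [0.521, 0.1363, 0.0665]
tool_rot: [0.747, 0.664, 0.0, 0.0]
ft_force: [-0.5, 0.4, 6.1]
grip_width: 0.0352
```

>>> {"method": "carry_out", "body": {
  "deltas": [
    [1, 0, 0, 0.03, 0, 0, 0],
    [1, 0, 0, 0.03, 0, 0, 0]
  ]
}}

```text
time: 11.05
position: [0.5211, 0.1363, 0.0659]
tool_rot: [0.747, 0.664, 0.0, 0.0]
ft_force: [-2.1, 0.5, 6.5]
grip_width: 0.0359
```

>>> {"method": "carry_out", "body": {
  "deltas": [
    [1, 0, 0, 0.02, 0, 0, 0],
    [1, 0, 0, 0.02, 0, 0, 0]
  ]
}}

```text
time: 11.25
position: [0.5211, 0.1363, 0.0658]
tool_rot: [0.747, 0.664, 0.0, 0.0]
ft_force: [-1.8, -0.4, 8.5]
grip_width: 0.0354
```

>>> {"method": "carry_out", "body": {
  "deltas": [
    [1, 0, 0, 0.02, 0, 0, 0],
    [1, 0, 0, 0.02, 0, 0, 0]
  ]
}}

```text
time: 11.45
position: [0.5211, 0.1363, 0.0658]
tool_rot: [0.747, 0.664, 0.0, 0.0]
ft_force: [-2.8, -1.2, 13.2]
grip_width: 0.0354
```

>>> {"method": "carry_out", "body": {
  "deltas": [
    [1, 0, 0, 0.02, 0, 0, 0],
    [1, 0, 0, 0.02, 0, 0, 0]
  ]
}}

```text
time: 11.65
position: [0.5211, 0.1363, 0.0658]
tool_rot: [0.747, 0.664, 0.0, 0.0]
ft_force: [-2.9, -0.5, 16.0]
grip_width: 0.0356
```

>>> {"method": "carry_out", "body": {
  "deltas": [
    [1, 0, 0, 0.03, 0, 0, 0],
    [1, 0, 0, 0.03, 0, 0, 0],
    [1, 0, 0, 0.03, 0, 0, 0]
  ]
}}

```text
time: 11.95
position: [0.5211, 0.1363, 0.0658]
tool_rot: [0.747, 0.664, 0.0, 0.0]
ft_force: [-4.6, -0.3, 21.3]
grip_width: 0.0357
```

>>> {"method": "carry_out", "body": {
  "deltas": [
    [1, 0, 0, 0.015, 0, 0, 0],
    [1, 0, 0, 0.015, 0, 0, 0],
    [1, 0, 0, 0.015, 0, 0, 0]
  ]
}}

```text
time: 12.25
position: [0.5211, 0.1363, 0.0657]
tool_rot: [0.747, 0.664, 0.0, 0.0]
ft_force: [-5.3, -0.6, 24.4]
grip_width: 0.0356
```

Run:
```python
from h import *
o=get_obs();print(o['time'],o['position'],o['ft_force'],o['moment'],o['grip_width'])
T=R.from_quat(o['tool_rot']).as_matrix();print(T.round(4))
snap('wrist','wj6');snap('side','sj6');snap('top','t6')
o=get_obs();print(o['time'],o['position'],o['ft_force'],o['moment'],o['grip_width'])
p=cv2.imread('pics/wj6.png');s=cv2.imread('pics/sj6.png')
cv2.imwrite('pics/c6.png',np.hstack([cv2.resize(p[140:260,195:355],(400,300)),cv2.resize(s[160:240,225:325],(375,300))]))
```

```text
12.25 [0.5211131  0.13626783 0.06574873] [-5.33911696 -0.63490293 24.35261236] [-0.10943842  0.90448188 -0.04173947] 0.03555029550854214
[[ 1.171e-01  9.931e-01  1.300e-03]
 [ 9.931e-01 -1.171e-01 -1.000e-04]
 [ 0.000e+00  1.300e-03 -1.000e+00]]
12.4 [0.52112102 0.13629809 0.06573261] [-4.4915029  -0.15356249 24.11834963] [-0.1074824   0.91439608 -0.05127656] 0.03543470832398651
```

View pics/c6.png

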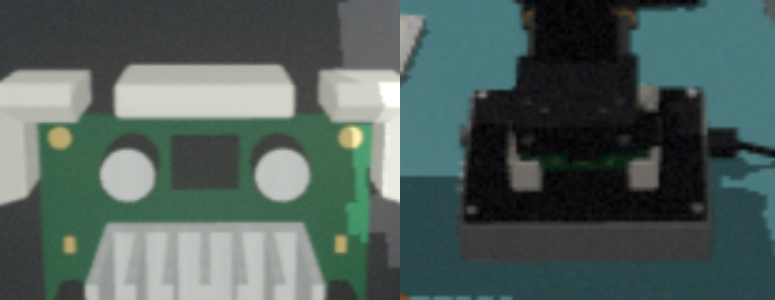

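View pics/t6.png

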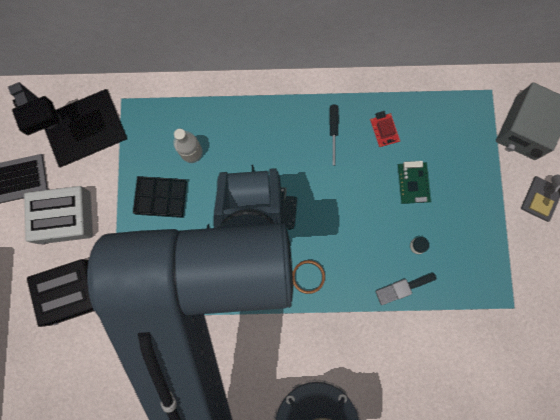

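At home height (TCP z stopped at 65.7 mm, 24 N). There is about 5 N of side force and a 0.07° tip that lifts the plug end slightly, so I'll relieve both with tiny corrections to load all four stops evenly.

>>> {"method": "carry_out", "body": {
  "deltas": [
    [1, 0, -0.01, 0, 0.05, 0, 0],
    [1, 0, -0.02, 0, 0.1, 0, 0],
    [1, 0, -0.02, 0, 0.1, 0, 0]
  ]
}}

```text
time: 12.7
position: [0.5211, 0.1363, 0.0658]
tool_rot: [0.747, 0.664, 0.0, 0.0]
ft_force: [-4.1, -0.6, 23.3]
grip_width: 0.0354
```

Run:
```python
from h import *
o=get_obs();print(o['time'],o['position'],o['ft_force'],o['moment'],o['grip_width'])
T=R.from_quat(o['tool_rot']).as_matrix();print(T.round(4))
```

```text
12.7 [0.52110241 0.13628581 0.06576192] [-4.11934461 -0.62419685 23.31197119] [-0.18742457  0.78362331 -0.06746563] 0.03542665915826131
[[ 1.171e-01  9.931e-01  6.000e-04]
 [ 9.931e-01 -1.171e-01  0.000e+00]
 [ 1.000e-04  6.000e-04 -1.000e+00]]
```

>>> {"method": "carry_out", "body": {
  "deltas": [
    [1, 0, -0.02, 0.004, 0.04, 0, 0],
    [1, 0, -0.02, 0.004, 0.04, 0, 0],
    [1, 0, -0.02, 0.004, 0.04, 0, 0]
  ]
}}

```text
time: 13.0
position: [0.5211, 0.1363, 0.0657]
tool_rot: [0.747, 0.664, 0.0, 0.0]
ft_force: [-3.4, -1.1, 23.3]
grip_width: 0.0356
```

>>> {"method": "carry_out", "body": {
  "deltas": [
    [1, 0, 0, 0, 0, 0, 0],
    [1, 0, 0, 0, 0, 0, 0],
    [1, 0, 0, 0, 0, 0, 0]
  ]
}}

```text
time: 13.3
position: [0.5211, 0.1363, 0.0657]
tool_rot: [0.747, 0.664, 0.0, 0.0]
ft_force: [-3.2, 0.6, 23.5]
grip_width: 0.0356
```

Run:
```python
from h import *
o=get_obs();print(o['time'],o['position'],o['ft_force'],o['moment'],o['grip_width'])
T=R.from_quat(o['tool_rot']).as_matrix();print(T.round(4))
```

```text
13.3 [0.52110729 0.13629369 0.06572963] [-3.2233589   0.59481935 23.467566  ] [-0.22378617  0.65927802 -0.00751354] 0.03556718063883762
[[ 1.171e-01  9.931e-01  1.000e-03]
 [ 9.931e-01 -1.171e-01  1.000e-04]
 [ 2.000e-04  9.000e-04 -1.000e+00]]
```

Run:
```python
from h import *
A=[]
for k in range(8):
    camera('side');o=get_obs();A.append(np.r_[o['ft_force'],o['moment']])
A=np.array(A);f=A.mean(0);print(f.round(3),A.std(0).round(3))
L=.155
print('ex',-(f[4]+L*f[0]+.066)/f[2]*1e3,'ey',(f[3]-L*f[1]+.016)/f[2]*1e3,o['time'],o['position'])
```

```text
[-3.6140e+00 -8.3700e-01  2.3524e+01 -1.9900e-01  6.6600e-01 -2.2000e-02] [0.672 0.426 0.386 0.032 0.03  0.018]
ex -7.306573191217517 ey -2.2596882446902216 13.7 [0.52108358 0.13628423 0.06573058]
```

The push is steady at 23.5 N. Its centre of pressure is within about 7 mm of the nest centre, so all four stops should be carrying load. Handing in.

Run:
```python
from h import *
print(hand_in())
```

```text
the job is handed in; nothing more can be done
None
```

I gripped the green finned-heatsink module across its flat sides and laid it in the jig's nest with the plug at the open end. I pressed it down onto the stops and handed in while still holding it, at about 13.7 s.

**Final checks:**
- **Height:** the tool stopped moving down at z = 65.7 mm, the height computed for the board on the stops, while the force rose from about 8 N to 24 N.
- **Push:** the reading was steady at about 23.5 N, with a 60 N grip. It never went above about 24.4 N at any reading, well under the 90 N crack limit.
- **Level:** the tool tilt is about 0.05°. The estimated centre of pressure is roughly 7 mm from the nest centre, well inside the stop pattern. That estimate assumes where the force sensor sits, so contact on all four stops is inferred, not seen.
- **Other things:** the last top view showed the red look-alike and the visible bystanders in place. The arm hid the white drive in that view.

**What disagreed:**
- The top and wrist cameras differed by 3–4 mm in y, so I aligned using the wrist camera relative to the held board.
- About 3.5 N of side force remained at the end, after small corrections brought it down from about 5 N.

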